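# Sort the handed brackets into their side bays

### The arm

A 7-joint arm with a two-finger parallel gripper is mounted at the origin on the work surface; the furniture and walls round the work are solid. World frame = base frame: x ahead of the robot, y to its left, z up, the work surface at z = 0. Lengths are in mm, angles in rad, forces in N, time in s.
With the tool pointing down it reaches from about 350 to 900 mm from the base axis. Payload 8.1 kg.
Tool frame: the origin (TCP) lies between the finger pads; the fingertips stand 14 mm ahead of it and the grasp point (between the pads) lies 5 mm behind it; z points along the fingers, y is the line along which they close (so a half turn about z gives the same grasp; the last joint's range is limited). The gripper opens to 85 mm and grips with 20 to 120 N. Pads are 22 mm wide; open, the fingers measure 114 mm over their backs; the gripper's body (76 mm by 85 mm) begins 54 mm behind the grasp point. The pads swing forward as they close: fully open they stand 13 mm farther back than shut.
Start: joints at [-1.424, 0.434, 0.025, 1.573, -0.012, 1.134, -0.075], TCP at [154.533, 605.607, 245.323] pointing down, gripper open.
Joint ranges: [-2.62, 2.62], [-0.44, 2.09], [-1.27, 1.32], [0.08, 2.57], [-1.32, 4.46], [0.12, 2], [-2.74, 2.74]. Speed limits (rad/s): [2.22, 2.22, 3.01, 3.01, 3.14, 3.14, 3.14].

### API

Orientations are given as a unit quaternion [x, y, z, w].
In Python, from plant import * gives the robot as it stands.
- The arm moves only by the shell command python3 -m handwheel 'ROWS' [OPENING] [FORCE]. ROWS is JSON, a list of rows, each a list of 4 numbers: the shift along the tool's x, y, z in m, then the turn about the tool's z in degrees. A call has 1 to 12 rows; each row is the pose to reach, as a shift and turn from the pose commanded when the call began, along the tool's axes at that moment; what a row does not reach only later rows make up. A row lasts 1/8 s, in which the tool goes at most 62.5 mm and 10.7 degrees, less where a joint would pass 70% of its speed; a pose out of reach is approached as far as the arm can. A call with a gripper value outside its range is refused whole. OPENING is the opening, from 0 (shut) to 1 (fully open), set as the call begins (- or left out, the last holds). The fingers move at their own pace and stop on an object; FORCE is the grip in N (left out, the last holds). Time passes only in rows, so rows that repeat a pose let the fingers close. It gives the time, the measured TCP pose, the force, the opening and the grip force at its end, in the units of the state.
- get_state(): the state, without advancing time (a new reading comes with each control period).
- snapshot(name): name is "scene" or "side" or "wrist"; returns a dict with "color" (400x640x3 uint8, blue, green, red), "depth" (400x640 float32, mm along the optical axis (not along the pixel's ray), 0 where there is no reading), "vfov" (degrees; the focal length in pixels is half the picture's height over the tangent of half this angle, whatever the lens; pixels are square), "cx", "cy" (the principal point, pixels), "eye" and "rotation" of the camera in the world. Camera axes: x right, y down, z forward; pixel columns grow to the right and rows downward; lengths in mm; the calibration is good to about 2 mm. A picture is of the moment at which its call begins.
- job_done(): hands the job in; it is judged then, once.
Trained networks look in the newest picture that a camera, given by its name, has taken for a name from the list of things; names that differ only in an ending like _2 or _b are one class to them, and where a whole thing is asked for, a point or a joint stands for the part that bears it (a point fixed in the world has none). Each returns a list of dicts, best first, with "score" (0 to 1); they miss things now and then, are a little off and sometimes report something else, mostly with a low value. They report only what shows in the picture. A call takes as long as a camera call.
- recognise(target, camera): "extent" ([left, top, right, bottom] as shares, 0 to 1, of the picture: columns of its width, rows of its height, round what is visible of it).
- mark_of(target, camera): "position" ([column, row] as shares, 0 to 1, of the picture: columns of its width, rows of its height: a listed point, or the origin of a listed thing).
The state is a dict: "clock": time; "joint_pos": joint angles; "qvel": joint speeds; "tau": joint torques, N m; "ee_pos": TCP position; "orientation": TCP orientation; "contact_force": force on the tool from outside, world axes, zero at the start; "moment": the same for the moment, N m; "grip_width": opening from 0.0 (shut) to 1.0 (fully open); "grip_force": force on a finger pad.
Only numpy, scipy, OpenCV 4.12 (cv2) and the standard library are available. Lean on these libraries where they do the work, as an engineer would, in place of code of your own. Each camera call takes 0.05 s, during which the arm holds its last target. There are 200 camera calls.

### The job

Two mirror-image angle brackets lie on the bench: slide the left-hand one (short arm to your left when its long arm points at you, boss up) into the bay on the left and the right-hand one into the bay on the right. Keep them flat on the bench, do not lift them, and push each one home, outer corner first, until its corner end is at the back fence and the whole bracket is inside. Do not knock over or shift the cup, vial and jar.

Things in the scene. Friction and masses are not known exactly. Their poses are not given: they have to be found in the camera images.
- left_bracket: left-hand angle bracket: loose aluminium L, 0.17 to 0.29 kg, lying flat, boss up. Seen from above, long arm pointing at you, its short arm points to your left. Fills 70 (x) by 110 mm (y); origin: centre of that box, on the underside (in the open angle). Arms 26 wide, 14 thick. Long arm: x +9 to +35. Short arm: at the +y end, |y| 29 to 55, out to x = -35. Starts with yaw 0 to 0.4; either bracket may be the nearer
- left_bracket_hook (a point): left-hand bracket, inner corner of the L (x = +9, y = +29, z = 7 mm in its frame); the open angle beside it spans 44 mm along x (to -35) and 84 mm along y (to -55). Shut fingers hooked in here can draw the bracket towards its +y and +x; it trails behind; drawn towards -x it slips off, so push the long arm's outer face for that
- left_bracket_corner (a point): left-hand bracket, middle of its +y end face, at the outer corner (x = +22, y = +55, z = 7 mm in its frame): the end that goes to the back fence. Beside it on top is a round boss 24 mm wide, 23.5 mm high above the bench
- left_bracket_long_end (a point): left-hand bracket, middle of the end face of the long arm (x = +22, y = -55, z = 7 mm in its frame)
- left_bracket_short_end (a point): left-hand bracket, middle of the end face of the short arm (x = -35, y = +42, z = 7 mm in its frame)
- left_bay: left sorting bay, on the robot's left: three plywood fences fixed to the bench, 12 mm thick, 35 mm high, no floor. Origin: centre of the clear inside, on the bench. Inside 190 mm along x by 150 mm along y; open at the -y side (mouth at y = -75 mm), back fence's inner face at y = +75 mm, side fences' inner faces at x = -95 and +95 mm
- right_bracket: right-hand angle bracket: loose aluminium L, 0.17 to 0.29 kg, lying flat, boss up. Seen from above, long arm pointing at you, its short arm points to your right. Fills 70 (x) by 110 mm (y); origin: centre of that box, on the underside (in the open angle). Arms 26 wide, 14 thick. Long arm: x +9 to +35. Short arm: at the -y end, |y| 29 to 55, out to x = -35. Starts with yaw -0.4 to 0; either bracket may be the nearer
- right_bracket_hook (a point): right-hand bracket, inner corner of the L (x = +9, y = -29, z = 7 mm in its frame); the open angle beside it spans 44 mm along x (to -35) and 84 mm along y (to +55). Shut fingers hooked in here can draw the bracket towards its -y and +x; it trails behind; drawn towards -x it slips off, so push the long arm's outer face for that
- right_bracket_corner (a point): right-hand bracket, middle of its -y end face, at the outer corner (x = +22, y = -55, z = 7 mm in its frame): the end that goes to the back fence. Beside it on top is a round boss 24 mm wide, 23.5 mm high above the bench
- right_bracket_long_end (a point): right-hand bracket, middle of the end face of the long arm (x = +22, y = +55, z = 7 mm in its frame)
- right_bracket_short_end (a point): right-hand bracket, middle of the end face of the short arm (x = -35, y = -42, z = 7 mm in its frame)
- right_bay: right sorting bay, on the robot's right: three plywood fences fixed to the bench, 12 mm thick, 35 mm high, no floor. Origin: centre of the clear inside, on the bench. Inside 190 mm along x by 150 mm along y; open at the +y side (mouth at y = +75 mm), back fence's inner face at y = -75 mm, side fences' inner faces at x = -95 and +95 mm
- cup: small steel measuring cup, 36 mm wide, 41 mm high, bystander right of the right bay; origin centre of underside
- vial: brown vial with black cap, 30 mm wide, 62 mm high, bystander behind the brackets; origin centre of underside
- jar: black jar, 41 mm wide, 36 mm high, bystander behind the brackets; origin centre of underside

How it is judged:
By the outcome, as a careful person would: the job done as asked, in the order asked, and still so for the second after the job is handed in, with the robot touching nothing.
It also fails if it takes over 69 s, if anything falls off the work surface, if the arm or the gripper's body presses on something with over 40 N, if the wrist force passes 120 N, or if a joint passes its speed limit or range.

## Working session

There is one attempt and no reset: what is moved stays moved. The work goes in short steps, Python scripts to look and compute and a shell command to move; the robot and the scene stay as the last step left them, time stands still between calls to the robot, and variables do not carry over. Pictures are saved under pics/ and viewed, at most 12 in all, crops included, and the job is handed in when it is done.

```bash
mkdir -p pics; ls
cat > h.py <<'E'
from plant import *
import numpy as np, cv2
from scipy.spatial.transform import Rotation as R
def rot(c):
    r=np.array(c["rotation"],float)
    return r if r.shape==(3,3) else R.from_quat(r).as_matrix()
def ray(c,px):
    f=200/np.tan(np.radians(c["vfov"])/2)
    d=np.array([(px[0]-c["cx"])/f,(px[1]-c["cy"])/f,1.0])
    return rot(c)@d
def onplane(c,px,z):
    d=ray(c,px);e=np.array(c["eye"],float);return e+d*(z-e[2])/d[2]
def proj(c,p):
    f=200/np.tan(np.radians(c["vfov"])/2)
    q=rot(c).T@(np.array(p,float)-np.array(c["eye"]));return q[:2]/q[2]*f+[c["cx"],c["cy"]]
def cloud(c):
    f=200/np.tan(np.radians(c["vfov"])/2)
    v,u=np.mgrid[0:400,0:640]; D=c["depth"]
    P=np.stack([(u-c["cx"])/f*D,(v-c["cy"])/f*D,D],-1)
    W=P@rot(c).T+np.array(c["eye"]);W[D==0]=np.nan;return W
E
python3 - <<'E'
from h import *
s=get_state();print(s["ee_pos"],s["orientation"],R.from_quat(s["orientation"]).as_matrix().round(2).tolist(),s["clock"])
H={"left_bracket":0,"right_bracket":0,"left_bay":0,"right_bay":0,"cup":0,"vial":0,"jar":0}
for b in("left","right"):
    for k in("hook","corner","long_end","short_end"):H[f"{b}_bracket_{k}"]=7
for n in("scene","side"):
    c=snapshot(n);cv2.imwrite(f"pics/{n}1.png",c["color"]);print(n,c["eye"],c["vfov"],c["cx"],c["cy"])
    for k,z in H.items():
        print(k,[(round(m["score"],2),onplane(c,[m["position"][0]*640,m["position"][1]*400],z).round()[:2].tolist()) for m in mark_of(k,n)[:2]])
E
```

```text
pics
[154.38649054 605.10670957 244.51392594] [ 1.24575412e-01  9.92209807e-01 -8.15060601e-04 -4.26669603e-05] [[-0.97, 0.25, -0.0], [0.25, 0.97, -0.0], [-0.0, -0.0, -1.0]] 0.0
scene [   6.43929858 -971.8230702   553.57996244] 46.626399521160714 319.5815558950546 197.284843817337
left_bracket [(0.83, [538.0, 109.0])]
right_bracket [(0.56, [414.0, 173.0])]
left_bay [(0.8, [530.0, 367.0])]
right_bay [(0.77, [456.0, -141.0])]
cup [(0.61, [477.0, -318.0])]
vial [(0.65, [675.0, 149.0])]
jar [(0.69, [650.0, 207.0])]
left_bracket_hook [(0.93, [535.0, 130.0])]
left_bracket_corner [(0.79, [550.0, 180.0]), (0.37, [424.0, 120.0])]
left_bracket_long_end [(0.7, [572.0, 82.0])]
left_bracket_short_end [(0.63, [490.0, 150.0])]
right_bracket_hook [(0.59, [413.0, 159.0])]
right_bracket_corner [(0.55, [423.0, 130.0])]
right_bracket_long_end [(0.52, [447.0, 209.0]), (0.44, [444.0, -160.0])]
right_bracket_short_end [(0.8, [369.0, 153.0])]
side [ 373.29315337 1102.52133538 1033.25203302] 43.89167852025471 320.16459822019465 199.0971409418383
left_bracket [(0.69, [529.0, 112.0])]
right_bracket [(0.59, [417.0, 180.0])]
left_bay [(0.19, [444.0, 202.0])]
right_bay []
cup [(0.47, [480.0, -344.0])]
vial [(0.6, [654.0, 136.0])]
jar [(0.76, [658.0, 212.0])]
left_bracket_hook []
left_bracket_corner [(0.56, [540.0, 193.0]), (0.51, [478.0, -316.0])]
left_bracket_long_end [(0.71, [575.0, 71.0])]
left_bracket_short_end [(0.94, [488.0, 161.0]), (0.37, [471.0, -330.0])]
right_bracket_hook [(0.96, [415.0, 151.0])]
right_bracket_corner [(0.78, [410.0, 111.0]), (0.27, [413.0, 143.0])]
right_bracket_long_end [(0.81, [454.0, 211.0]), (0.39, [491.0, 159.0])]
right_bracket_short_end [(0.92, [365.0, 155.0])]
```

View pics/scene1.png

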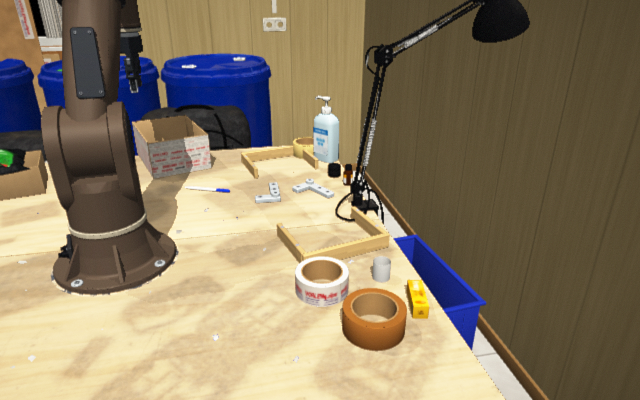

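View pics/side1.png

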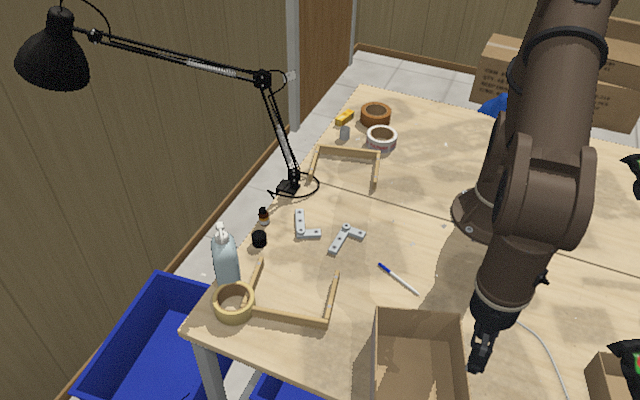

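The scene shows both brackets mid-bench: the right-hand one at about (268,192) and the left-hand one at (313,187). The left bay is at (280,158), the right bay at (335,240), the jar and vial at (335,170) and (348,175), and the lamp base at (365,205). Next I'll fit the poses using the depth images.

```bash
cat >> h.py <<'E'
def inL(q,s):  # q in bracket frame; s=+1 left, -1 right ; signed distance-ish (neg inside)
    y=q[:,1]*s;x=q[:,0]
    a=np.maximum(abs(x-22)-13,abs(y)-55); b=np.maximum(abs(x)-35,abs(y-42)-13)
    return np.minimum(a,b)
def fitL(P,s,g):
    from scipy.optimize import minimize
    rng=np.random.default_rng(0)
    def cost(t):
        c,n=np.cos(t[2]),np.sin(t[2]);d=P[:,:2]-t[:2]
        q=np.c_[c*d[:,0]+n*d[:,1],-n*d[:,0]+c*d[:,1]]
        return np.mean(np.clip(inL(q,s)+1,0,12)**2)
    best=min((minimize(cost,np.array(g)+rng.normal(0,1,3)*[8,8,.1],method="Nelder-Mead",options=dict(maxiter=600)) for _ in range(8)),key=lambda r:r.fun)
    return best.x,best.fun
def zband(W,lo,hi,x0,x1,y0,y1):
    m=(W[...,2]>lo)&(W[...,2]<hi)&(W[...,0]>x0)&(W[...,0]<x1)&(W[...,1]>y0)&(W[...,1]<y1)
    return W[m]
E
python3 - <<'E'
from h import *
for n in("side","scene"):
    c=snapshot(n);W=cloud(c)
    b=zband(W,-30,8,350,620,40,250);print(n,"bench z",np.nanmedian(b[:,2]).round(1))
    for nm,s,g in(("L",1,(530,112,.25)),("R",-1,(414,173,-.37))):
        P=zband(W,9.5,30,g[0]-75,g[0]+75,g[1]-80,g[1]+80)
        # keep points nearer this guess than other bracket
        o=(414,173) if nm=="L" else (530,112)
        P=P[np.hypot(*(P[:,:2]-g[:2]).T)<np.hypot(*(P[:,:2]-o).T)]
        print(nm,len(P),fitL(P,s,g))
    for nm,(y0,y1) in(("Lbay",(270,520)),("Rbay",(-300,-20))):
        P=zband(W,30,40,320,680,y0,y1);print(nm,len(P))
        h=np.zeros((140,200),np.uint8)
        if len(P):
            np.add.at(h,(((680-P[:,0])/3).astype(int),((P[:,1]-y0)/3).astype(int)),80)
            cv2.imwrite(f"pics/{n}_{nm}.png",cv2.resize(h,None,fx=2,fy=2))
    for nm,g,hh in(("cup",(478,-330),41),("vial",(665,142),62),("jar",(654,210),36)):
        P=zband(W,hh-8,hh+6,g[0]-40,g[0]+40,g[1]-40,g[1]+40)
        if len(P):print(nm,len(P),((P.min(0)+P.max(0))/2).round(),(P.max(0)-P.min(0)).round())
a=[cv2.imread(f"pics/{n}_{b}.png") for n in("side","scene") for b in("Lbay","Rbay")]
cv2.imwrite("pics/bays.png",np.vstack([np.hstack(a[:2]),np.hstack(a[2:])])[:600*1])
E
```

```text
side bench z -0.6
L 358 (array([5.32975144e+02, 1.23587492e+02, 2.19258081e-01]), np.float64(5.06391438982401))
R 392 (array([ 4.12469620e+02,  1.77487270e+02, -3.03934752e-01]), np.float64(0.12913872820885788))
Lbay 956
Rbay 454
cup 39 [ 474. -316.   39.] [34. 42. 11.]
vial 37 [658. 141.  59.] [19. 19.  9.]
jar 151 [653. 217.  34.] [41. 43. 12.]
scene bench z -2.3
L 217 (array([5.33313218e+02, 1.17657966e+02, 2.16970247e-01]), np.float64(0.7878033164646709))
R 194 (array([ 4.13410913e+02,  1.71772459e+02, -3.06515282e-01]), np.float64(0.08769918063341314))
Lbay 291
Rbay 876
cup 100 [ 478. -318.   37.] [38. 38.  7.]
vial 23 [658. 135.  58.] [17. 22.  6.]
jar 68 [653. 211.  32.] [37. 46.  7.]
```

View pics/bays.png

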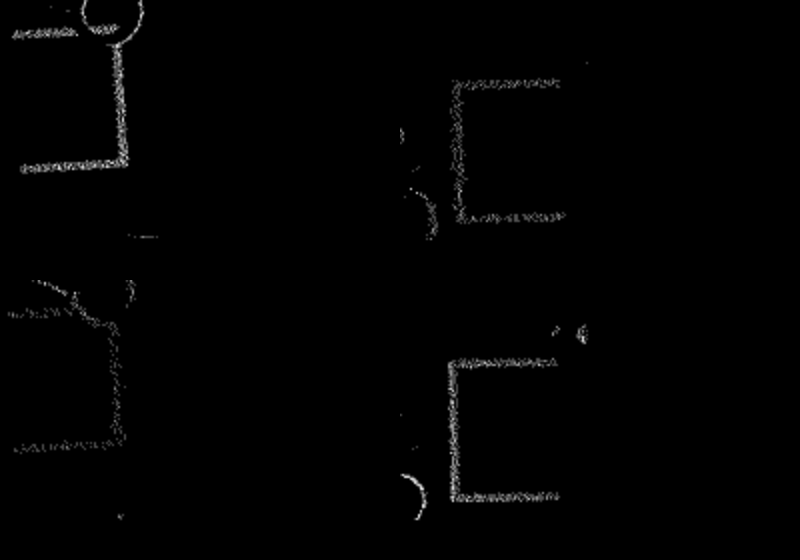

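Estimated poses:

| Item | x (mm) | y (mm) | yaw (rad) | Back fence inner face |
|---|---|---|---|---|
| Left bracket | 533 | 120 | 0.218 | – |
| Right bracket | 413 | 174 | -0.305 | – |
| Left bay | 531 | – | -0.055 | y ≈ 443 |
| Right bay | 454 | – | 0 | y ≈ -210 |

I'll loosely straddle the long arm with open fingers, so the bracket is never gripped or lifted, and push with the inner finger.

```bash
cat >> h.py <<'E'
def row(x,y,z,a):
    s=get_state();M=R.from_quat(s["orientation"]).as_matrix()
    d=M.T@(np.array([x,y,z])-s["ee_pos"])/1000
    cur=np.arctan2(M[1,1],M[0,1]);t=-np.degrees(a-cur);t=(t+90)%180-90
    return (d.round(4).tolist(),round(t,1),"q",np.round(s["joint_pos"],2).tolist(),"cur",np.round(s["ee_pos"],1).tolist(),round(cur,3))
def brk(p,q):
    c,n=np.cos(p[2]),np.sin(p[2]);return p[0]+c*q[0]-n*q[1],p[1]+n*q[0]+c*q[1]
E
python3 -c "
from h import *
print(row(*brk((533,120.5,.218),(22,12)),200,.218))"
```

```text
([-0.5009, -0.3558, 0.0453], np.float64(63.2), 'q', [-1.42, 0.43, 0.02, 1.57, -0.01, 1.13, -0.08], 'cur', [154.5, 605.6, 245.3], np.float64(1.321))
```

```bash
python3 -m handwheel '[[-0.501,-0.356,0.045,63],[-0.501,-0.356,0.045,63],[-0.501,-0.356,0.045,63],[-0.501,-0.356,0.045,63],[-0.501,-0.356,0.045,63],[-0.501,-0.356,0.045,63],[-0.501,-0.356,0.045,63],[-0.501,-0.356,0.045,63],[-0.501,-0.356,0.045,63],[-0.501,-0.356,0.045,63],[-0.501,-0.356,0.045,63],[-0.501,-0.356,0.045,63]]' 0.5
python3 - <<'E'
from h import *
c=snapshot("wrist");cv2.imwrite("pics/w1.png",c["color"]);W=cloud(c)
b=zband(W,-30,8,350,620,40,250);print("bench z",np.nanmedian(b[:,2]).round(1))
for nm,s,g in(("L",1,(533,120,.22)),("R",-1,(413,174,-.3))):
    P=zband(W,8.5,30,g[0]-65,g[0]+75,g[1]-80,g[1]+80)
    o=(413,174) if nm=="L" else (533,120)
    P=P[np.hypot(*(P[:,:2]-g[:2]).T)<np.hypot(*(P[:,:2]-o).T)]
    if len(P)>50:print(nm,len(P),P.min(0).round(),P.max(0).round(),fitL(P,s,g))
print(row(533,120,200,.22))
E
```

```text
clock: 3.2
ee_pos: [551.7, 137.2, 200.2]
orientation: [0.625, 0.781, -0.0, -0.0]
contact_force: [-0.9, 0.1, -0.1]
grip_width: 0.503
grip_force: 0.0
bench z 0.5
L 2966 [492.  72.  10.] [582. 182.  26.] (array([5.37016281e+02, 1.21864771e+02, 2.21692386e-01]), np.float64(0.03457926016070661))
R 3515 [370. 115.   9.] [466. 225.  26.] (array([ 4.17763928e+02,  1.76281193e+02, -2.98697600e-01]), np.float64(0.019154934707492945))
([-0.0135, -0.0218, 0.0002], np.float64(0.2), 'q', [-0.66, 0.4, 0.43, 1.8, -0.2, 0.99, 0.08], 'cur', [551.3, 138.0, 200.2], np.float64(0.223))
```

View pics/w1.png

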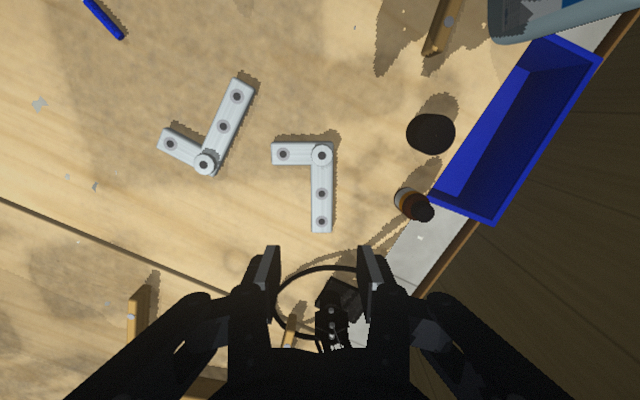

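The wrist view confirms both brackets: left near (320,165) and right near (210,140). The fits are tight. Descending around the left bracket's long arm now.

```bash
python3 -c "
from h import *
print(row(*brk((536,121.5,.22),(22,12)),15,.22))"
```

```text
([-0.0009, 0.0035, 0.1852], np.float64(0.2), 'q', [-0.66, 0.4, 0.43, 1.8, -0.2, 0.99, 0.08], 'cur', [551.3, 138.0, 200.2], np.float64(0.223))
```

```bash
python3 -m handwheel '[[-0.001,0.0035,0.06,0],[-0.001,0.0035,0.11,0],[-0.001,0.0035,0.15,0],[-0.001,0.0035,0.165,0],[-0.001,0.0035,0.175,0],[-0.001,0.0035,0.185,0],[-0.001,0.0035,0.185,0]]' 0.5
python3 -m handwheel '[[0,0,0,0],[0,0,0,0],[0,0,0,0],[0,0,0,0]]' 0.39
python3 - <<'E'
from h import *
c=snapshot("wrist");cv2.imwrite("pics/w2.png",c["color"])
print(row(554,137,15,.22))
E
```

```text
clock: 4.12
ee_pos: [555.7, 136.7, 15.5]
orientation: [0.625, 0.781, 0.0, 0.0]
contact_force: [-0.1, 0.3, 0.7]
grip_width: 0.5
grip_force: 0.0
clock: 4.62
ee_pos: [555.7, 136.6, 15.5]
orientation: [0.625, 0.781, 0.0, 0.0]
contact_force: [-0.2, -0.9, -0.2]
grip_width: 0.394
grip_force: 0.0
([0.0007, -0.0015, 0.0004], np.float64(0.1), 'q', [-0.56, 0.65, 0.32, 1.93, -0.34, 0.61, 0.2], 'cur', [555.6, 136.6, 15.4], np.float64(0.221))
```

View pics/w2.png

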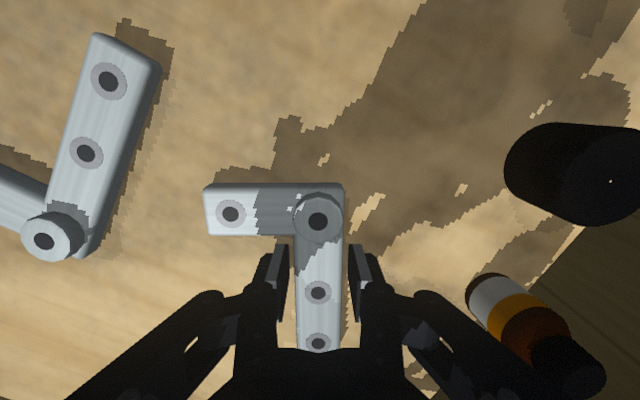

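The fingers straddle the long arm with clearance both sides (finger tips at (275,265) and (362,265), boss at (318,220)). Now pushing towards the left bay, turning as it goes.

```bash
python3 -m handwheel '[[0.005,0.001,0,0],[0.012,0.0025,0,1],[0.024,0.005,0,2],[0.038,0.008,0,4],[0.053,0.011,0,6],[0.069,0.014,0,8],[0.085,0.018,0,10],[0.101,0.021,0,12],[0.117,0.024,0,14],[0.133,0.028,0,16],[0.147,0.031,0,16],[0.157,0.033,0,16]]'
python3 - <<'E'
from h import *
c=snapshot("wrist");W=cloud(c);e=get_state()["ee_pos"]
P=zband(W,8.5,30,e[0]-90,e[0]+20,e[1]-5,e[1]+60);print(len(P),fitL(P,1,(e[0]-22,e[1]-14,-.06)))
B=zband(W,28,42,e[0]-160,e[0]+140,e[1]-20,e[1]+200)
v=B[(B[:,1]>425)&(B[:,0]>450)&(B[:,0]<600)];print("back",len(v),np.polyfit(v[:,0]-531,v[:,1],1) if len(v)>20 else 0, v[:,1].min() if len(v) else 0)
v=B[(B[:,1]<425)&(B[:,1]>320)]
for m in(v[v[:,0]<480],v[v[:,0]>590]):
    if len(m)>20:print("side",len(m),np.polyfit(m[:,1]-380,m[:,0],1),m[:,1].min())
print(row(553,405,15,-.06));cv2.imwrite("pics/w3.png",c["color"])
E
```

```text
clock: 6.18
ee_pos: [553.0, 298.2, 15.3]
orientation: [0.727, 0.687, -0.0, -0.0]
contact_force: [-0.4, -2.4, 2.1]
grip_width: 0.389
grip_force: 1.3
8744 (array([ 5.28629816e+02,  2.80650264e+02, -1.45073352e-01]), np.float64(1.848194315536971))
back 0 0 0
side 6054 [1.09552651e-01 4.39377402e+02] 320.0284339783172
side 15108 [-3.07035329e-01  6.41099478e+02] 320.00541520124835
([0.1051, -0.0057, 0.0003], np.float64(0.3), 'q', [-0.86, 0.73, 0.43, 1.79, -0.44, 0.71, -0.25], 'cur', [552.8, 299.7, 15.2], np.float64(-0.055))
```

View pics/w3.png

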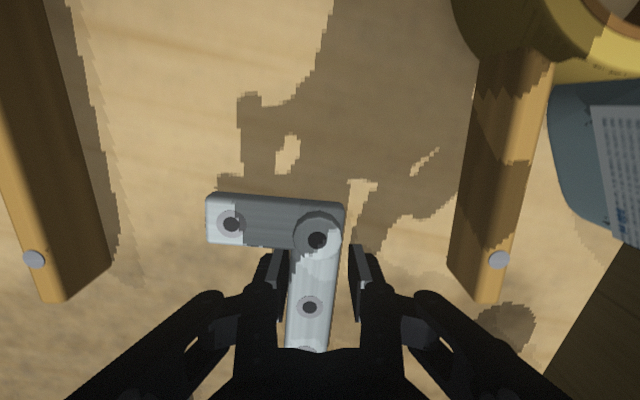

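```bash
python3 -m handwheel '[[0.010,0,0,0],[0.024,0,0,0],[0.038,0,0,0],[0.052,0,0,0],[0.066,0,0,0],[0.078,0,0,0],[0.088,0,0,0],[0.094,0,0,0],[0.097,0,0,0]]'
python3 - <<'E'
from h import *
c=snapshot("wrist");W=cloud(c);e=get_state()["ee_pos"]
P=zband(W,8.5,26,e[0]-90,e[0]+20,e[1]-5,e[1]+40);print(len(P),fitL(P,1,(e[0]-22,e[1]-14,-.1)))
cv2.imwrite("pics/w4.png",c["color"])
E
```

```text
clock: 7.35
ee_pos: [558.9, 394.0, 15.3]
orientation: [0.727, 0.686, -0.0, 0.0]
contact_force: [-1.1, -1.5, -0.2]
grip_width: 0.394
grip_force: 0.8
8395 (array([ 5.35559111e+02,  3.76269916e+02, -1.07493776e-01]), np.float64(1.5240985516959837))
```

View pics/w4.png

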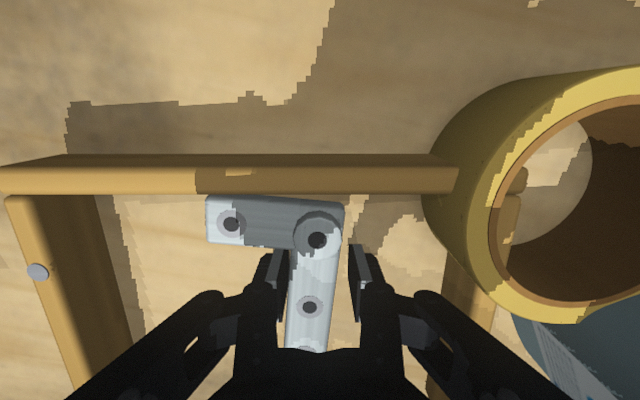

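The short arm is almost at the back fence (gap near row 195). I'll creep forward until the force rises.

```bash
python3 -m handwheel '[[0.004,0,0,0],[0.007,0,0,0],[0.007,0,0,0]]'; python3 -m handwheel '[[0.003,0,0,0],[0.005,0,0,0],[0.005,0,0,0]]' ; python3 -c "
from h import *
c=snapshot('wrist');W=cloud(c);e=get_state()['ee_pos']
v=zband(W,28,42,470,600,400,500);print(len(v),np.polyfit(v[:,0]-550,v[:,1],1),[(a,v[abs(v[:,0]-a)<8][:,1].min()) for a in(500,520,540,560,580)])
print(get_state()['ee_pos'],get_state()['contact_force'])"
```

```text
clock: 7.78
ee_pos: [559.4, 401.2, 15.4]
orientation: [0.727, 0.686, 0.0, -0.0]
contact_force: [0.1, 0.4, -0.6]
grip_width: 0.39
grip_force: 0.0
clock: 8.15
ee_pos: [559.9, 404.5, 15.3]
orientation: [0.728, 0.686, -0.001, 0.001]
contact_force: [0.6, -5.3, 2.3]
grip_width: 0.384
grip_force: 2.6
10770 [-1.27150608e-01  4.44265467e+02] [(500, np.float64(445.2545272416841)), (520, np.float64(443.95610181577507)), (540, np.float64(400.16112708395633)), (560, np.float64(441.67093026964847)), (580, np.float64(400.0369064019733))]
[559.9079965  404.54069277  15.33906836] [ 0.72132814 -5.75830844  2.57036384]
```

```bash
python3 -m handwheel '[[0.002,0,0,0],[0.004,0,0,0],[0.004,0,0,0]]'; python3 -m handwheel '[[-0.004,0,0,0],[-0.010,0,0,0],[-0.010,0,0,0]]' 0.44; python3 -m handwheel '[[0,0,-0.02,0],[0,0,-0.06,0],[-0.04,0,-0.12,0],[-0.09,0,-0.18,0],[-0.09,0,-0.18,0]]'
python3 - <<'E'
from h import *
c=snapshot("wrist");W=cloud(c);cv2.imwrite("pics/w5.png",c["color"])
P=zband(W,8.5,26,480,590,310,436);print(len(P),fitL(P,1,(536,388,-.08)),P[:,:2].min(0),P[:,:2].max(0))
v=zband(W,28,42,470,600,425,500);print([(a,v[abs(v[:,0]-a)<8][:,1].min().round(1)) for a in(480,500,520,540,560,580)])
v=zband(W,28,42,400,680,300,425)
print(row(554,300,195,-.06))
E
```

```text
clock: 8.57
ee_pos: [560.0, 404.7, 15.3]
orientation: [0.728, 0.685, -0.003, 0.002]
contact_force: [-3.9, -14.6, 8.5]
grip_width: 0.391
grip_force: 7.6
clock: 8.95
ee_pos: [559.2, 400.0, 15.5]
orientation: [0.727, 0.686, 0.0, -0.0]
contact_force: [0.1, 0.2, -0.0]
grip_width: 0.442
grip_force: 0.0
clock: 9.57
ee_pos: [555.9, 307.9, 200.1]
orientation: [0.728, 0.685, 0.003, 0.001]
contact_force: [1.0, 0.7, -0.4]
grip_width: 0.44
grip_force: 0.0
3431 (array([ 5.35138432e+02,  3.84091396e+02, -6.49036837e-02]), np.float64(0.013331817059350659)) [502.35717204 330.9042403 ] [572.77481685 435.99591747]
[(480, np.float64(445.2)), (500, np.float64(444.0)), (520, np.float64(442.9)), (540, np.float64(441.7)), (560, np.float64(440.7)), (580, np.float64(439.6))]
([-0.007, -0.0019, 0.0062], np.float64(-0.1), 'q', [-0.96, 0.52, 0.56, 1.64, -0.31, 1.06, -0.37], 'cur', [556.3, 306.9, 201.3], np.float64(-0.062))
```

View pics/w5.png

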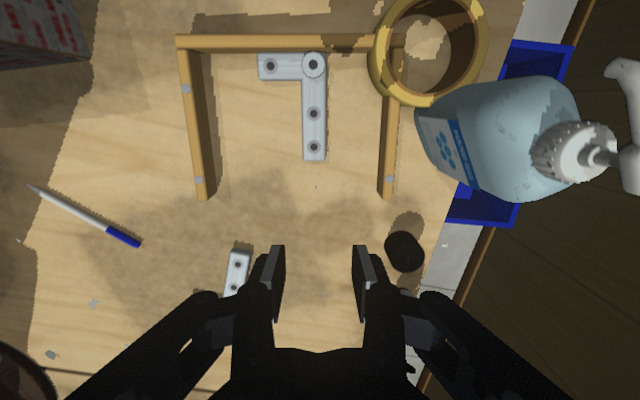

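The left bracket is home, square against the back fence at (290,58) and fully inside the side fences. Now on to the right-hand bracket.

```bash
python3 -c "
from h import *
print(row(434,157.8,120,-.3))"
```

```text
([-0.1566, -0.1133, 0.0801], np.float64(13.7), 'q', [-0.96, 0.52, 0.56, 1.64, -0.31, 1.06, -0.37], 'cur', [556.3, 306.9, 201.3], np.float64(-0.062))
```

```bash
python3 -m handwheel '[[-0.157,-0.113,0,13.5],[-0.157,-0.113,0,13.5],[-0.157,-0.113,0,13.5],[-0.157,-0.113,0.04,13.5],[-0.157,-0.113,0.08,13.5],[-0.157,-0.113,0.08,13.5],[-0.157,-0.113,0.08,13.5]]' 0.5
python3 - <<'E'
from h import *
c=snapshot("side");cv2.imwrite("pics/s2.png",c["color"])
print(row(434,157.8,15,-.3))
E
```

```text
clock: 10.5
ee_pos: [432.7, 160.3, 116.1]
orientation: [0.803, 0.596, 0.0, 0.0]
contact_force: [0.5, 0.1, 0.5]
grip_width: 0.503
grip_force: 0.0
([-0.0023, 0.0015, 0.1014], np.float64(0.4), 'q', [-0.95, 0.38, 0.62, 2.15, -0.34, 0.71, -0.39], 'cur', [433.1, 160.4, 116.4], np.float64(-0.293))
```

```bash
python3 -m handwheel '[[-0.002,0.0015,0.04,0],[-0.002,0.0015,0.07,0],[-0.002,0.0015,0.08,0],[-0.002,0.0015,0.085,0],[-0.002,0.0015,0.09,0]]'; python3 -m handwheel '[[0,0,0.006,0],[0,0,0.0115,0],[0,0,0.0115,0]]';python3 -m handwheel '[[0,0,0,0],[0,0,0,0],[0,0,0,0],[0,0,0,0]]' 0.39
python3 - <<'E'
from h import *
c=snapshot("wrist");cv2.imwrite("pics/w6.png",c["color"])
print(row(478,-170,15,0))
E
```

```text
clock: 11.18
ee_pos: [433.9, 157.9, 26.1]
orientation: [0.803, 0.596, 0.001, 0.0]
contact_force: [0.1, 0.4, 0.4]
grip_width: 0.501
grip_force: 0.0
clock: 11.55
ee_pos: [432.8, 157.3, 13.6]
orientation: [0.803, 0.596, -0.0, -0.0]
contact_force: [0.5, -0.1, -0.0]
grip_width: 0.497
grip_force: 0.0
clock: 12.05
ee_pos: [433.0, 157.5, 13.9]
orientation: [0.803, 0.596, 0.0, -0.0]
contact_force: [-0.0, 1.1, -0.3]
grip_width: 0.386
grip_force: 0.0
([-0.3004, 0.1378, -0.0012], np.float64(-16.8), 'q', [-0.79, 0.56, 0.44, 2.21, -0.53, 0.47, -0.22], 'cur', [433.0, 157.4, 13.8], np.float64(-0.294))
```

View pics/w6.png

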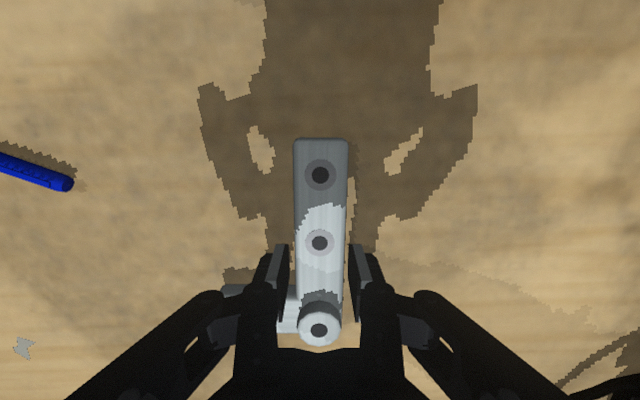

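The right bracket is straddled too, boss at (318,330), long arm up the picture. Before pushing, I'll check the lamp base and cable against the path.

Run:
```python
from h import *
c=snapshot("scene");W=cloud(c);f=[(337,215),(345,190),(360,215),(365,205),(375,218),(383,220)]
for p in f:print(p,onplane(c,p,3).round()[:2],W[p[1],p[0]].round())
for n in("scene","side"):
    c=snapshot(n);W=cloud(c)
    for lo,hi in((5,60),(60,150),(150,300),(300,600)):
        v=zband(W,lo,hi,515,700,-55,110);print(n,lo,hi,len(v),v.min(0).round() if len(v) else 0,v.max(0).round() if len(v) else 0)
print([ (k,mark_of(k,"side")[:1]) for k in("vial",)])
```

```text
(337, 215) [528. -39.] [526. -42.   5.]
(345, 190) [624.  89.] [630.  99.  -2.]
(360, 215) [581. -66.] [ 552. -111.   31.]
(365, 205) [624. -21.] [617. -32.   9.]
(375, 218) [607. -97.] [611. -91.  -1.]
(383, 220) [ 619. -116.] [675. -37. -47.]
scene 5 60 447 [525. -55.   5.] [682.  36.  60.]
scene 60 150 346 [578. -49.  60.] [626.  -0. 150.]
scene 150 300 561 [600. -31. 151.] [666.   7. 300.]
scene 300 600 705 [595. -44. 300.] [699.  11. 414.]
side 5 60 420 [523. -54.   5.] [676.  95.  60.]
side 60 150 257 [578. -31.  60.] [627.   9. 150.]
side 150 300 454 [600. -22. 150.] [663.  15. 300.]
side 300 600 704 [594. -47. 301.] [700.  23. 417.]
[('vial', [{'position': [0.413, 0.555], 'score': 0.59}])]
```

The cable reaches in to x ≈ 525 and the lamp post to x ≥ 578, so I'll keep the tool at x ≤ 470.

```bash
python3 -m handwheel '[[-0.005,0.001,0,0],[-0.012,0.004,0,-1],[-0.025,0.010,0,-2],[-0.041,0.017,0,-4],[-0.058,0.024,0,-6],[-0.076,0.032,0,-8],[-0.095,0.040,0,-10],[-0.114,0.048,0,-12],[-0.133,0.056,0,-14],[-0.152,0.064,0,-16],[-0.169,0.072,0,-16.8],[-0.182,0.078,0,-16.8]]'
python3 - <<'E'
from h import *
e=get_state()["ee_pos"]
for n in("scene","side","wrist"):
    c=snapshot(n);W=cloud(c)
    P=zband(W,9,26,e[0]-75,e[0]+25,e[1]-50,e[1]+90);print(n,len(P),fitL(P,-1,(e[0]-22,e[1]+15,0)) if len(P)>30 else 0)
c=snapshot("wrist");cv2.imwrite("pics/w7.png",c["color"])
print(row(472,-173,15,0))
E
```

```text
clock: 13.8
ee_pos: [454.8, -40.7, 13.8]
orientation: [0.707, 0.707, -0.0, -0.0]
contact_force: [0.3, 1.3, 0.6]
grip_width: 0.392
grip_force: 0.6
scene 312 (array([ 4.30661894e+02, -2.24324480e+01,  1.70313620e-01]), np.float64(10.247934351514838))
side 284 (array([ 4.22892541e+02, -1.94092971e+01,  1.30626147e-01]), np.float64(10.313615970694666))
wrist 12224 (array([ 4.30341970e+02, -2.30858934e+01,  2.22261991e-01]), np.float64(5.156055710176049))
([-0.1335, 0.0174, -0.0013], np.float64(-0.1), 'q', [-0.27, 0.54, 0.31, 2.22, -0.38, 0.44, 0.35], 'cur', [454.8, -39.5, 13.7], np.float64(-0.001))
```

View pics/w7.png

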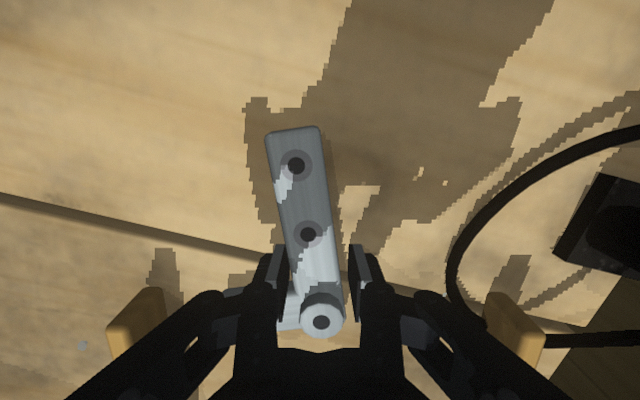

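The right bracket is entering the bay mouth, with the fence posts at (140,320) and (515,330). It trails about 0.15 rad off, so I'll push on with a small straightening turn.

```bash
python3 -m handwheel '[[-0.010,0.001,0,1],[-0.024,0.003,0,2],[-0.038,0.005,0,3],[-0.052,0.007,0,4],[-0.066,0.009,0,5],[-0.080,0.011,0,5],[-0.094,0.013,0,5],[-0.106,0.014,0,5],[-0.116,0.015,0,4],[-0.121,0.015,0,3],[-0.121,0.015,0,3]]'
python3 -m handwheel '[[-0.003,0,0,0],[-0.005,0,0,0],[-0.005,0,0,0]]'; python3 -m handwheel '[[-0.003,0,0,0],[-0.005,0,0,0],[-0.005,0,0,0]]'
```

```text
clock: 15.38
ee_pos: [470.0, -160.8, 13.8]
orientation: [0.726, 0.688, 0.0, 0.0]
contact_force: [0.4, 0.6, -0.6]
grip_width: 0.391
grip_force: 0.0
clock: 15.75
ee_pos: [469.7, -165.4, 13.8]
orientation: [0.725, 0.688, -0.0, -0.0]
contact_force: [-0.5, 0.9, -0.3]
grip_width: 0.394
grip_force: 0.2
clock: 16.12
ee_pos: [469.5, -170.6, 13.8]
orientation: [0.726, 0.688, 0.0, 0.0]
contact_force: [0.3, 0.6, 0.2]
grip_width: 0.39
grip_force: 0.3
```

```bash
python3 -m handwheel '[[-0.003,0,0,0],[-0.005,0,0,-1],[-0.005,0,0,-1]]'; python3 -m handwheel '[[-0.002,0,0,-1],[-0.004,0,0,-2],[-0.004,0,0,-2]]'
```

```text
clock: 16.5
ee_pos: [469.2, -173.6, 13.8]
orientation: [0.719, 0.695, 0.001, -0.001]
contact_force: [0.6, 8.5, 1.6]
grip_width: 0.391
grip_force: 4.1
clock: 16.88
ee_pos: [468.8, -173.1, 13.6]
orientation: [0.705, 0.709, 0.002, -0.004]
contact_force: [1.0, 23.9, 9.9]
grip_width: 0.391
grip_force: 11.6
```

Firm contact at y = -173, as predicted. Backing off, lifting and checking.

```bash
python3 -m handwheel '[[0.004,0,0,0],[0.010,0,0,0],[0.010,0,0,0]]' 0.43; python3 -m handwheel '[[0,0,-0.02,0],[0,0,-0.06,0],[0.04,0,-0.12,0],[0.09,0,-0.18,0],[0.15,-0.03,-0.2,0],[0.21,-0.06,-0.2,0],[0.21,-0.06,-0.2,0]]'
python3 - <<'E'
from h import *
for n in("scene","side"):
    c=snapshot(n);W=cloud(c)
    P=zband(W,9,26,365,540,-208,-40);P=P[(P[:,0]<540)]
    print(n,len(P),fitL(P,-1,(448,-155,0)),P.min(0).round(),P.max(0).round())
    v=zband(W,29,40,390,520,-225,-190);print("fence top y",np.percentile(v[:,1],[2,50,98]).round(1), "mouth",[zband(W,29,40,a,b,-225,-20)[:,1].max().round() for a,b in((345,370),(540,565))])
    P=zband(W,9,26,470,600,310,438);print(n,len(P),fitL(P,1,(535,384,-.065)))
    for nm,g,hh in(("cup",(478,-318),41),("vial",(658,138),62),("jar",(653,213),36)):
        P=zband(W,hh-8,hh+6,g[0]-40,g[0]+40,g[1]-40,g[1]+40)
        if len(P):print(nm,len(P),((P.min(0)+P.max(0))/2).round())
    cv2.imwrite(f"pics/{n}9.png",c["color"])
a=cv2.imread("pics/scene9.png")[120:280,200:440];b=cv2.imread("pics/side9.png")[110:350,180:420]
cv2.imwrite("pics/end.png",np.hstack([cv2.resize(a,(480,320)),cv2.resize(b,(320,320))]))
E
```

```text
clock: 17.25
ee_pos: [468.8, -169.5, 13.8]
orientation: [0.707, 0.707, -0.0, 0.0]
contact_force: [-0.3, -0.1, 0.8]
grip_width: 0.431
grip_force: 0.0
clock: 18.12
ee_pos: [407.9, 42.7, 214.4]
orientation: [0.706, 0.708, 0.001, -0.0]
contact_force: [1.0, -0.2, -0.3]
grip_width: 0.433
grip_force: 0.0
scene 191 (array([ 4.45069179e+02, -1.43513711e+02, -1.72060227e-02]), np.float64(0.04666277306390242)) [ 454. -196.    9.] [ 481. -102.   23.]
fence top y [-224.7 -220.4 -213. ] mouth [np.float64(-62.0), np.float64(-62.0)]
scene 173 (array([ 5.35031268e+02,  3.84023284e+02, -1.29927481e-01]), np.float64(10.320479894315316))
cup 100 [ 477. -318.   37.]
vial 23 [659. 134.  57.]
jar 65 [654. 210.  33.]
side 270 (array([ 4.41165538e+02, -1.51915181e+02, -4.47538746e-02]), np.float64(13.563121516368401)) [ 365. -208.    9.] [536. -46.  26.]
fence top y [-221.  -212.2 -201.3] mouth [np.float64(-54.0), np.float64(-60.0)]
side 399 (array([ 5.31035011e+02,  3.84933538e+02, -5.22098087e-02]), np.float64(0.01883906585858784))
cup 7 [ 466. -302.   37.]
vial 33 [658. 143.  60.]
jar 146 [652. 215.  35.]
```

View pics/end.png

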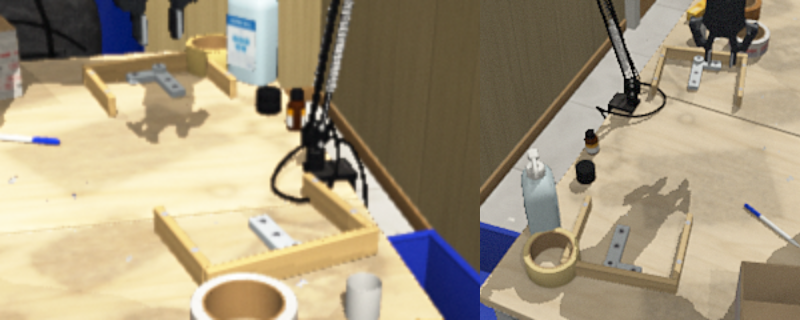

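Both brackets are against their back fences, the right one at (272,232) in the left panel and the left one at (620,245) in the right panel. The cup, vial and jar have not moved, and the robot is clear of everything.

```bash
python3 -c "
from plant import *
print(job_done())"
```

```text
the job is handed in; nothing more can be done
None
```

I slid both brackets home, the left-hand one into the left bay and then the right-hand one into the right bay, each flat with its corner end at the back fence and fully inside; the cup, vial and jar had not moved, and I handed the job in at about 18 s.

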